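# Open the counterweighted press head and run the sheet carrier in

### The job

Load the sheet press: with the fingers, push its counterweighted head up, easing it past its balance point so that it stays standing open on its stop, then push the sheet carrier along its slideway under the open head until it is fully home against the stops at the back. Only push: do not grip or force the handle, do not fling the head, do not lift the carrier off its slideway, and leave the other things on the bench where they are.

Things in the scene. Friction and masses are not known exactly. Their poses are not given: they have to be found in the camera images.
- press: fixed clamshell sheet press: base 370 x 210 mm; level slideway 136 mm wide, its top 46 mm above the bench, from the feed shelf (ends 206 mm in front of the origin) over the lower platen (100 x 120 mm) to two back-stop pins; rails 10 mm high on both sides, 131 mm apart. Origin on the bench under the platen's middle; x points from the feed shelf (robot side) back to the hinge, y left, z up
- head (a joint): swing of the press head about its damped hinge, rad: 0 shut, grows as its front goes up and back, 1.48 open on the stop. It balances somewhere between 0.5 and 0.8: below, it sinks shut by itself; beyond, it swings on to the stop by itself (up to about 1.5 rad/s) and stays. From shut it takes about 4 N at the bar (along its arc), plus about 3 N per rad/s; the effort fades to nothing at the balance
- press_hinge (a point): middle of the hinge line, 90 mm behind the press's origin and 90 mm above the bench; axes as the press's, the hinge line lies along y
- head_bar (a point): centre of the head's handle bar: level black grip, 20 mm thick, 116 mm clear length between its two side rods, parallel to the hinge line and turning with the head. Shut: 165 mm in front of the hinge line and 100 mm above it (190 mm above the bench), with 100 mm of free height under it in front of the upper platen. Open: about 265 mm above the bench and 85 mm behind the hinge line
- carrier: loose sheet carrier (0.2 to 0.45 kg) with a folded paper packet, lying on the slideway in front of the shut platens: aluminium pan 112 mm long (x), 126 wide, 4 thick, with a front lip 22 mm high, 110 wide, 6 thick and a rear edge 10 mm high. Origin at the centre of its underside; x along the slideway towards the hinge
- carrier_lip (a point): middle of the carrier's front lip on its outer face (facing the robot), 56 mm in front of the carrier's origin and 11 mm above the slideway
- press_home (a point): where the carrier's origin is when the carrier is fully home, its rear edge against the two back-stop pins: on the slideway at the middle of the lower platen; axes as the press's
- jar_left: glass jar with black lid, 54 mm across, 45 mm high, left of the feed shelf; origin at its underside
- jar_right: the same kind of jar, right of the feed shelf; origin at its underside
- torch: standing gas torch, steel body, 72 mm across the foot, about 160 mm high, beside the press; origin at its underside
- beaker: glass beaker, 68 mm across, 90 mm high, beside the press; origin at its underside
- dish: shallow glass dish, 90 mm across, 18 mm high, on the left of the bench; origin at its underside
- solvent: amber bottle with white cap, 64 mm across, 170 mm high, on the left of the bench; origin at its underside
- scraper: spatula-shaped scraper, 190 mm long, lying on the right of the bench; origin on its underside
Mind the look-alikes: they are no part of the job. Leave any green look-alike of the carrier alone.

How it is judged:
By the outcome, as a careful person would: the job done as asked, in the order asked, and still so for the second after the job is handed in, with the robot touching nothing.
It also fails if it takes over 56 s, if anything falls off the work surface, if the arm or the gripper's body presses on something with over 40 N, if the wrist force passes 120 N, or if a joint passes its speed limit or range.

### The arm

A 7-joint arm with a two-finger parallel gripper is mounted at the origin on the work surface. World frame = base frame: x ahead of the robot, y to its left, z up, the work surface at z = 0. Lengths are in m, angles in rad, forces in N, time in s.
With the tool pointing down it reaches from about 0.4 to 0.85 m from the base axis. Payload 6.9 kg.
Tool frame: the origin (TCP) lies at the very end of the fingers, on their centre line; the grasp point (between the pads) lies tcp_to_grasp behind it (tcp_to_grasp is the distance from the TCP to the grasp point, in m); z points along the fingers, y is the direction in which the jaws open and shut (so a half turn about z gives the same grasp; the last joint's range is limited). The gripper opens to 85 mm and grips with 20 to 120 N. Pads are 22 mm wide; open, the fingers measure 114 mm over their backs; the gripper's body (76 mm by 85 mm) begins 54 mm behind the grasp point. The pads swing forward as they close: fully open they stand 13 mm farther back than shut.
Start: joints at [-1.153, 0.507, -0.238, 1.5, 0.126, 1.149, -0.155], TCP at [0.192, 0.595, 0.231] pointing down, gripper open.
Joint ranges: [-3.08, 3.08], [-0.24, 2.05], [-1.43, 1.35], [0, 2.5], [-1.52, 4.66], [0.17, 1.96], [-2.89, 2.89]. Speed limits (rad/s): [2.39, 2.39, 3.14, 3.14, 3.14, 3.14, 3.14].

### API

Orientations are given as a rotation vector (axis times angle).
In Python, from plant import * gives the robot as it stands. The module is installed in compiled form; this text tells all that it offers.
- The arm moves only by the tool drive_tool, never from a script. Its argument "plan" is a list of rows, each a list of 2 entries, a list of its own where there are three numbers: the shift along the tool's x, y, z in m, then the turn, a rotation vector about the tool's x, y, z in degrees. A call has 1 to 12 rows; each row is the pose to reach, as a shift and turn from the pose commanded when the call began, along the tool's axes at that moment; what a row does not reach only later rows make up. A row lasts 1/10 s, in which the tool goes at most 50 mm and 8.59 degrees, less where a joint would pass 70% of its speed; a pose out of reach is approached as far as the arm can. A call with a gripper value outside its range is refused whole. "jaw" is the finger opening in m, from 0 to 0.0854, set as the call begins (left out, the last holds). The fingers move at their own pace and stop on an object; the grip force is fixed at half the most. Time passes only in rows, so rows that repeat a pose let the fingers close. It gives the time, the measured TCP pose, the force and the opening at its end, in the units of the state.
- get_obs(): the state, without advancing time (a new reading comes with each control period).
- read_camera(name): name is "scene" or "top"; returns (picture, depth): 384x512x3 uint8, red, green, blue; 384x512 float32, m along the optical axis (not along the pixel's ray), 0 where there is no reading.
- camera_model(name): a dict with "fx", "fy", "cx", "cy" (pixels), "R" (3x3) and "t" (3): a world point X has camera coordinates R X + t. Camera axes: x right, y down, z forward; pixel columns grow to the right and rows downward; lengths in m; the calibration is good to about 2 mm. A picture is of the moment at which its call begins. camera_model takes no time and is no camera call.
- close_job(): hands the job in, once; it reports no verdict.
The state is a dict: "t": time; "joint_pos": joint angles; "joint_vel": joint speeds; "tau": joint torques, N m; "tool_pos": TCP position; "orientation": TCP orientation; "ft_force": force on the tool from outside, world axes, zero at the start; "ft_torque": the same for the moment, N m; "grip_width": finger opening in m.
Only numpy, scipy, OpenCV 4.12 (cv2) and the standard library are available. Lean on these libraries where they do the work, as an engineer would, in place of code of your own. Each camera call takes 0.05 s, during which the arm holds its last target.

## Working session

There is one attempt and no reset: what is moved stays moved. The work goes in short steps, Python scripts to look and compute and a tool call to move; the robot and the scene stay as the last step left them, time stands still between calls to the robot, and variables do not carry over. Pictures are saved under pics/ and viewed, and the job is handed in when it is done.

Besides the shell and the picture viewer there is one more tool, called after "Request:" by a JSON object that holds its "method" and its "body". drive_tool: Moves the arm, as the interface text tells. Its arguments: {"type":"object","properties":{"plan":{"type":"array"},"jaw":{"type":"number"}},"required":["plan"]}

```bash
mkdir -p pics; python3 - <<'E'
from plant import *
import cv2,numpy as np
print(get_obs())
for n in("scene","top"):
    p,d=read_camera(n); np.savez(f"pics/{n}0.npz",p=p,d=d); cv2.imwrite(f"pics/{n}0.png",cv2.resize(p[...,::-1],(768,576)))
    m=camera_model(n); print(n,m, -np.array(m["R"]).T@np.array(m["t"]))
E
```

```text
{'t': 0.0, 'joint_pos': array([-1.1535001 ,  0.50831734, -0.2375027 ,  1.50112417,  0.12569108,
        1.14890852, -0.1547886 ]), 'joint_vel': array([-0.00074338,  0.00015414, -0.00129862, -0.00067495,  0.00021221,
        0.00015074, -0.00038031]), 'tau': array([ 4.97420551e-04, -6.20604873e+01, -2.18606606e+00, -2.49652755e+01,
        1.28706804e-02,  1.21289448e-02, -1.14307932e-05]), 'tool_pos': array([0.19166015, 0.59436039, 0.23044463]), 'orientation': array([-4.87742624e-01, -3.10325939e+00,  2.75598462e-03]), 'ft_force': array([ 1.10892914, -0.27549879,  0.12565145]), 'ft_torque': array([ 0.02247342, -0.00914583, -0.0297965 ]), 'grip_width': 0.08511152657905674}
scene {'fx': 437.44977917568383, 'fy': 437.44977917568383, 'cx': 253.67191289976228, 'cy': 189.40903861450562, 'R': array([[-0.57087573,  0.82089195, -0.01540485],
       [ 0.58370013,  0.39258662, -0.71075305],
       [-0.57740372, -0.41474348, -0.70327292]]), 't': array([ 0.295217  , -0.21097603,  1.5863416 ])} [1.20763849 0.49840995 0.970227  ]
top {'fx': 438.0436555171635, 'fy': 438.0436555171635, 'cx': 259.5605494778766, 'cy': 190.05941444755206, 'R': array([[-0.00439877, -0.99986256, -0.01598487],
       [-0.98563849,  0.00703358, -0.16872256],
       [ 0.1688118 ,  0.01501313, -0.98553396]]), 't': array([0.01764585, 0.52104507, 1.45521049])} [ 0.26798299 -0.00786865  1.52235348]
```

View pics/scene0.png

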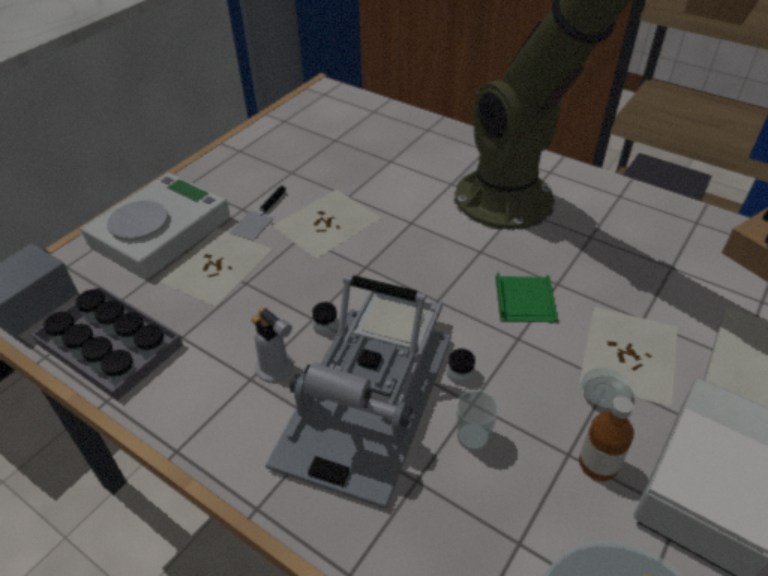

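View pics/top0.png

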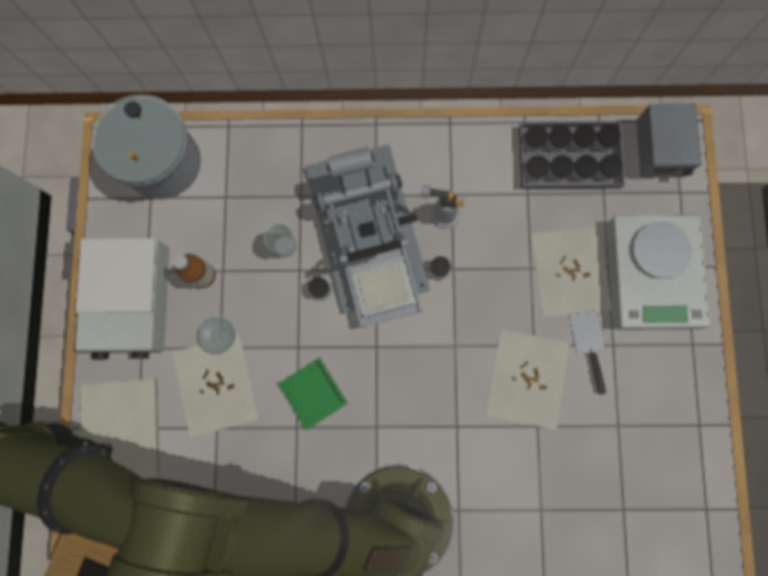

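```bash
cat > h.py <<'E'
from plant import *
import cv2,numpy as np
def crop(p,x0,y0,x1,y1,s,name):
    c=cv2.resize(p[y0:y1,x0:x1,::-1],None,fx=s,fy=s,interpolation=cv2.INTER_CUBIC)
    for x in range((x0+19)//20*20,x1,20): cv2.putText(c,str(x),(int((x-x0)*s),8),0,.3,(0,0,255)); cv2.line(c,(int((x-x0+.5)*s),10),(int((x-x0+.5)*s),16),(0,0,255))
    for y in range((y0+19)//20*20,y1,20): cv2.putText(c,str(y),(0,int((y-y0+.5)*s)),0,.3,(0,0,255)); 
    cv2.imwrite(name,c)
def ray(n,u,v):
    m=camera_model(n);R=np.array(m["R"]);t=np.array(m["t"])
    d=R.T@np.array([(u-m["cx"])/m["fx"],(v-m["cy"])/m["fy"],1]); return -R.T@t,d
def onz(n,u,v,z):
    o,d=ray(n,u,v); return o+d*(z-o[2])/d[2]
def tri(u1,v1,u2,v2):
    o,a=ray("scene",u1,v1);p,b=ray("top",u2,v2)
    s=np.linalg.lstsq(np.c_[a,-b],p-o,rcond=None)[0]
    A=o+a*s[0];B=p+b*s[1];return (A+B)/2,np.linalg.norm(A-B)
def dep(n,d,u,v):
    o,r=ray(n,u,v); z=d[int(round(v)),int(round(u))]; return o+r*z
E
python3 - <<'E'
from h import *
a=np.load("pics/scene0.npz");b=np.load("pics/top0.npz")
crop(a["p"],170,165,340,340,4.5,"pics/sc1.png" ) if 0 else crop(a["p"],170,170,345,300,4.5,"pics/sc1.png")
crop(b["p"],180,90,320,225,4.4,"pics/tc1.png")
E
```

```text
(no output)
```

View pics/sc1.png

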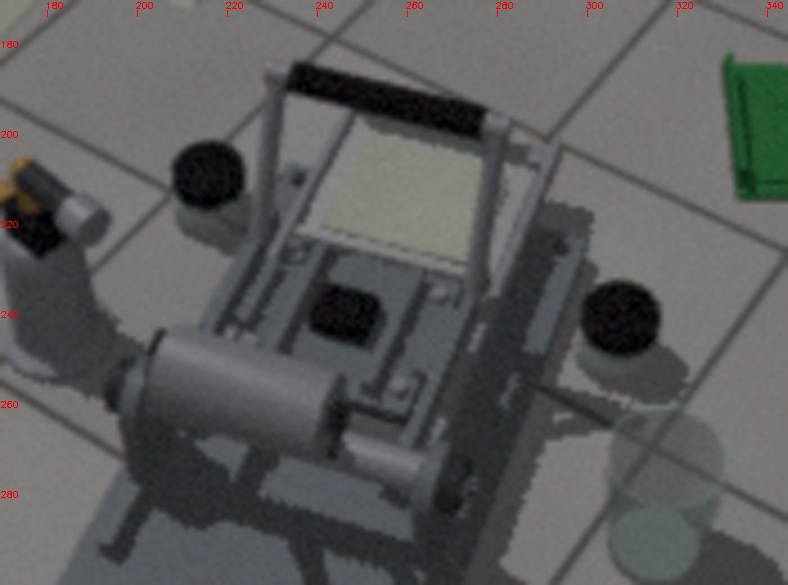

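View pics/tc1.png

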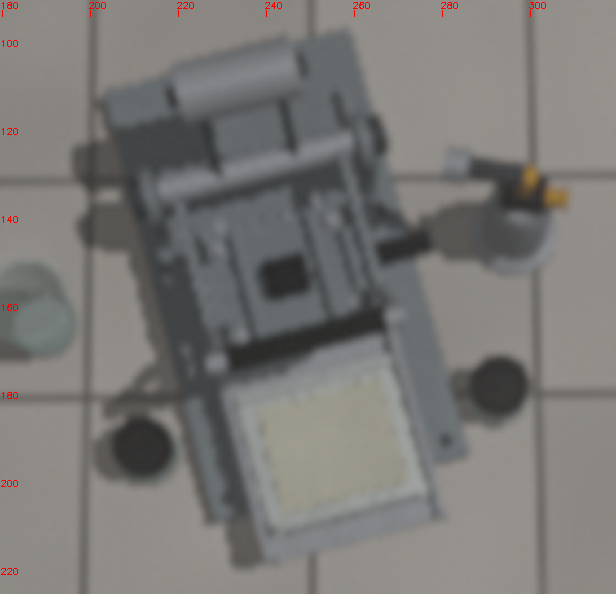

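The pictures show the press with its hinge side towards the scene camera. In the scene view the black bar runs from (233,186) to (276,196), in the top view from (230,172) to (266,162). Possible carriers are the cream packet in the aluminium pan on the slideway, top (255,190), and the loose green pan, top (208,262). The one on the slideway is the carrier. Possible bars are the black grip, the black pad on the platen at top (244,154), and the shadow or knob at top (272,146). The one between the two rods is the bar.

```bash
python3 - <<'E'
from h import *
np.set_printoptions(precision=4,suppress=True)
a=np.load("pics/scene0.npz");b=np.load("pics/top0.npz")
# bar mask in each view: dark pixels
def mask(p,x0,y0,x1,y1,th):
    g=p.max(2).astype(int); m=np.zeros(g.shape,np.uint8); m[y0:y1,x0:x1]=(g[y0:y1,x0:x1]<th); 
    n,l,s,c=cv2.connectedComponentsWithStats(m); i=1+s[1:,4].argmax(); ys,xs=np.where(l==i); return np.c_[xs,ys].astype(float)
es=[]
for n,p,box in(("scene",a["p"],(225,180,285,204)),("top",b["p"],(222,154,275,180))):
    q=mask(p,*box,60); r=cv2.minAreaRect(q.astype(np.float32)); print(n,len(q),r)
    c=q.mean(0);u=np.linalg.svd(q-c,full_matrices=0)[2][0]; u*=np.sign(u[0]);k=(q-c)@u
    e=np.array([c+u*k.min(),c,c+u*k.max()]);print(e); es.append(e)
s,t=es
# scene left = robot's right? world y via ray on z=.19
for e,n in((s,"scene"),(t,"top")): print(n,[onz(n,*x,.19) for x in e])
print("mid",tri(*s[1],*t[1]))
for i,j in((0,2),(2,0),(0,0),(2,2)): print(i,j,tri(*s[i],*t[j]))
# depth of bar
print("dep",[dep("top",b["d"],*x) for x in t],[dep("scene",a["d"],*x) for x in s])
# base front corners, jars, lip corners (top)
for nm,u,v,z in(("lipL",239.5,217,.068),("lipR",279,207,.068),("jarL",210,191.5,.045),("jarR",292,178,.045),("beaker",188,164,0.09),("torch",297,143,.05),("baseFR",284,193,.0),("baseFL",227,208,.0),("baseBL",203,111,0.01),("baseBR",258,98,0.01)):
    print(nm,onz("top",u,v,z),dep("top",b["d"],u,v))
E
```

```text
scene 343 ((255.56393432617188, 192.103271484375), (45.807865142822266, 8.188156127929688), 13.240520477294922)
[[233.4125 186.3769]
 [256.0437 192.1283]
 [277.8465 197.6691]]
top 166 ((249.04672241210938, 166.66690063476562), (5.315560817718506, 35.16744613647461), 74.35775756835938)
[[232.1552 171.5346]
 [248.3795 166.8253]
 [265.9226 161.7332]]
scene [array([ 0.5869, -0.011 ,  0.19  ]), array([0.5717, 0.0488, 0.19  ]), array([0.5575, 0.1048, 0.19  ])]
top [array([0.5553, 0.0975, 0.19  ]), array([0.5699, 0.0469, 0.19  ]), array([ 0.5857, -0.0078,  0.19  ])]
mid (array([0.5702, 0.0473, 0.1879]), np.float64(0.0006707853495156112))
0 2 (array([ 0.5865, -0.0092,  0.1904]), np.float64(0.0032994548548403997))
2 0 (array([0.5549, 0.1002, 0.1855]), np.float64(0.005369684373959505))
0 0 (array([0.581 , 0.0526, 0.2183]), np.float64(0.1061948802389107))
2 2 (array([0.564 , 0.0432, 0.1747]), np.float64(0.11336437706069327))
dep [array([0.5534, 0.0968, 0.1989]), array([0.5676, 0.0465, 0.2001]), array([ 0.5845, -0.0078,  0.1953])] [array([ 0.5882, -0.01  ,  0.1916]), array([0.5742, 0.0506, 0.1931]), array([0.5586, 0.1055, 0.1913])]
lipL [0.4264 0.0816 0.068 ] [0.4282 0.0826 0.0515]
lipR [ 0.4592 -0.0505  0.068 ] [ 0.4625 -0.0512  0.0423]
jarL [0.5172 0.1845 0.045 ] [0.5173 0.1845 0.0446]
jarR [ 0.5623 -0.097   0.045 ] [ 0.5618 -0.0968  0.0471]
beaker [0.6039 0.2541 0.09  ] [0.6241 0.2698 0.0039]
torch [ 0.6849 -0.1161  0.05  ] [ 0.6752 -0.1136  0.0844]
baseFR [ 0.5176 -0.0706  0.    ] [ 0.5147 -0.0699  0.0179]
baseFL [0.4657 0.1298 0.    ] [ 0.4658  0.1298 -0.0004]
baseBL [0.8191 0.2188 0.01  ] [ 0.8237  0.2207 -0.0026]
baseBR [0.8665 0.0193 0.01  ] [0.865  0.0193 0.0137]
```

```bash
cat >> h.py <<'E'
from scipy.spatial.transform import Rotation as Ro
np.set_printoptions(precision=4,suppress=True)
Y=np.radians(14.4); ex=np.array([np.cos(Y),np.sin(Y),0]); ey=np.array([-np.sin(Y),np.cos(Y),0]); ez=np.array([0,0,1.])
BAR=np.array([.570,.0475,.19]); ORG=BAR+.075*ex; ORG[2]=0; HIN=ORG+.09*ex+.09*ez
def W(x,y,z): return ORG+x*ex+y*ey+z*ez
def P(w): d=np.asarray(w)-ORG; return np.array([d@ex,d@ey,d[2]])
def ori(th):
    z=np.sin(th)*ex-np.cos(th)*ez; return Ro.from_matrix(np.c_[np.cross(ey,z),ey,z])
def rel(p,q,p0,q0):
    return np.round(q0.inv().apply(np.asarray(p)-p0)*1000,1), np.round((q0.inv()*q).as_rotvec(degrees=True),2)
def now():
    o=get_obs(); return o,o["tool_pos"],Ro.from_rotvec(o["orientation"])
E
python3 - <<'E'
from h import *
o,p,q=now(); print(ORG,HIN,P([.4428,.0156,.068]),P([.5172,.1845,0]),P([.5623,-.097,0]),P([.604,.254,0]))
print(W(-.2,0,.27)); 
for th in(0,35,45): print(th,rel(W(-.2,0,.27),ori(np.radians(th)),p,q))
E
```

```text
[0.6426 0.0662 0.    ] [0.7298 0.0885 0.09  ] [-0.2061  0.0007  0.068 ] [-0.0921  0.1458  0.    ] [-0.1184 -0.138   0.    ] [0.0093 0.1916 0.    ]
[0.4489 0.0164 0.27  ]
0 (array([-422.2, -471.3,  -38.8]), array([ -0.09,  -0.02, -32.26]))
35 (array([-422.2, -471.3,  -38.8]), array([ -9.93, -34.08, -31.22]))
45 (array([-422.2, -471.3,  -38.8]), array([-12.74, -43.8 , -30.54]))
```

Request:
{"method": "drive_tool", "body": {"plan": [[[-0.04, -0.04, -0.035], [0, 0, -4]], [[-0.08, -0.08, -0.04], [0, 0, -8]], [[-0.12, -0.12, -0.04], [0, 0, -12]], [[-0.15, -0.16, -0.04], [0, 0, -16]], [[-0.18, -0.2, -0.04], [0, 0, -20]], [[-0.22, -0.235, -0.04], [0, 0, -24]], [[-0.25, -0.27, -0.04], [0, 0, -28]], [[-0.28, -0.31, -0.04], [0, 0, -32]], [[-0.31, -0.35, -0.04], [0, 0, -32]], [[-0.35, -0.385, -0.04], [0, 0, -32]], [[-0.38, -0.42, -0.04], [0, 0, -32]], [[-0.41, -0.455, -0.04], [0, 0, -32]]], "jaw": 0}}

```text
t: 1.3
tool_pos: [0.4341, 0.0539, 0.2713]
orientation: [-0.387, 3.118, -0.0]
ft_force: [0.4, 0.5, 0.6]
grip_width: -0.0002
```

```bash
python3 - <<'E'
from h import *
o,p,q=now(); print(P(p),o["joint_pos"])
for th in (20,40): print(rel(W(-.15,0,.225),ori(np.radians(th)),p,q))
E
```

```text
[-0.205   0.04    0.2713] [-0.1152  0.1762 -0.0775  1.8922  0.0155  1.0736  1.6188]
(array([-55.2, -39.8,  46.3]), array([ -0.05, -19.99,  -0.25]))
(array([-55.2, -39.8,  46.3]), array([ -0.09, -39.99,  -0.24]))
```

Request:
{"method": "drive_tool", "body": {"plan": [[[-0.01, -0.01, 0], [0, -8, 0]], [[-0.02, -0.02, 0], [0, -16, 0]], [[-0.03, -0.03, 0.01], [0, -24, 0]], [[-0.04, -0.04, 0.02], [0, -32, 0]], [[-0.05, -0.04, 0.03], [0, -40, 0]], [[-0.055, -0.04, 0.04], [0, -40, 0]], [[-0.055, -0.04, 0.046], [0, -40, 0]], [[-0.055, -0.04, 0.046], [0, -40, 0]]]}}

```text
t: 2.1
tool_pos: [0.4974, 0.029, 0.2507]
orientation: [-0.295, 2.465, 0.116]
ft_force: [5.7, -11.6, 1.0]
grip_width: -0.0001
```

```bash
python3 - <<'E'
from h import *
o,p,q=now(); print(P(p),o["joint_pos"],(q.as_matrix()[:,2]@ex,q.as_matrix()[:,2]@ey),o["ft_force"])
im,d=read_camera("scene"); crop(im,170,100,345,230,4.5,"pics/s2.png")
print(P(W(-.075,0,.157)))
print(rel(W(-.135,0,.207),ori(np.radians(40)),p,q),rel(W(-.083,0,.150),ori(np.radians(40)),p,q))
E
```

```text
[-0.15    0.0001  0.2507] [ 0.061   0.0552 -0.0546  2.3655 -1.1311  0.1745  2.8887] (np.float64(0.6155462287866059), np.float64(0.0026495413128434417)) [  5.7381 -11.5588   1.0413]
[-0.075 -0.     0.157]
(array([15.1, -0.5, 43.6]), array([ 0.14, -2.01, -0.81])) (array([  9.2,  -0.6, 120.6]), array([ 0.14, -2.01, -0.81]))
```

View pics/s2.png

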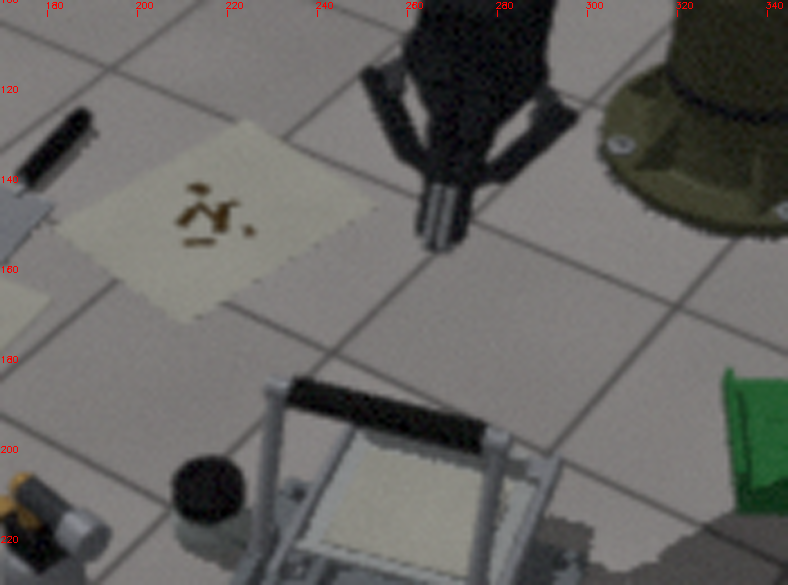

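The 40° tilt runs joints 6 and 7 close to their limits, so I'm backing off to about 22°.

Request:
{"method": "drive_tool", "body": {"plan": [[[0, 0, 0], [0, 8, 0]], [[0, 0, 0], [0, 16, 0]], [[0, 0, 0], [0, 16, 0]], [[0, 0, 0], [0, 16, 0]]]}}

```text
t: 2.55
tool_pos: [0.4972, 0.0344, 0.2506]
orientation: [-0.352, 2.709, 0.103]
ft_force: [0.7, 1.2, -1.1]
grip_width: -0.0001
```

```bash
python3 - <<'E'
from h import *
o,p,q=now(); print(P(p),o["joint_pos"],o["joint_vel"],(q.as_matrix()[:,2]@ex,q.as_matrix()[:,2]@ey),o["ft_force"])
E
```

```text
[-0.1488  0.0054  0.2506] [-0.1545  0.1055  0.1263  2.144  -0.2575  0.5056  1.9987] [-0.6849  0.2318  0.4914 -0.7672  2.0401  1.1847 -2.1844] (np.float64(0.4026949338245744), np.float64(0.022979178360403293)) [ 0.6845  1.2457 -1.0531]
```

```bash
python3 - <<'E'
from h import *
o,p,q=now(); 
print(rel(W(-.122,0,.159),ori(np.radians(22)),p,q))
E
```

```text
(array([12.4, -7.6, 94.5]), array([1.31, 1.75, 0.14]))
```

Request:
{"method": "drive_tool", "body": {"plan": [[[0.003, -0.003, 0.03], [0, 1, 0]], [[0.006, -0.005, 0.06], [0, 1, 0]], [[0.012, -0.005, 0.09], [0, 1, 0]], [[0.012, -0.005, 0.094], [0, 1, 0]], [[0.012, -0.005, 0.094], [0, 1, 0]], [[0.012, -0.005, 0.094], [0, 1, 0]]]}}

```text
t: 3.15
tool_pos: [0.5254, 0.0404, 0.1612]
orientation: [-0.353, 2.72, 0.106]
ft_force: [0.4, 0.7, -0.6]
grip_width: 0.0006
```

```bash
python3 - <<'E'
from h import *
o,p,q=now(); print(P(p),o["joint_pos"],o["joint_vel"],q.as_matrix().T@ex,q.as_matrix().T@ey,o["ft_force"])
im,d=read_camera("scene"); crop(im,170,120,345,250,4.5,"pics/s3.png")
print(rel(W(-.087,0,.159),ori(np.radians(22)),p,q))
E
```

```text
[-0.12    0.0042  0.1612] [-0.0706  0.2863  0.0233  2.2175 -0.4295  0.2704  2.1726] [-0.0035 -0.0161  0.0037 -0.0005 -0.0106 -0.0067  0.0042] [-0.9198 -0.0114  0.3922] [-0.001   0.9996  0.0266] [ 0.3887  0.7386 -0.6124]
(array([-29.4,  -4.6,  14.8]), array([1.52, 1.1 , 0.07]))
```

View pics/s3.png

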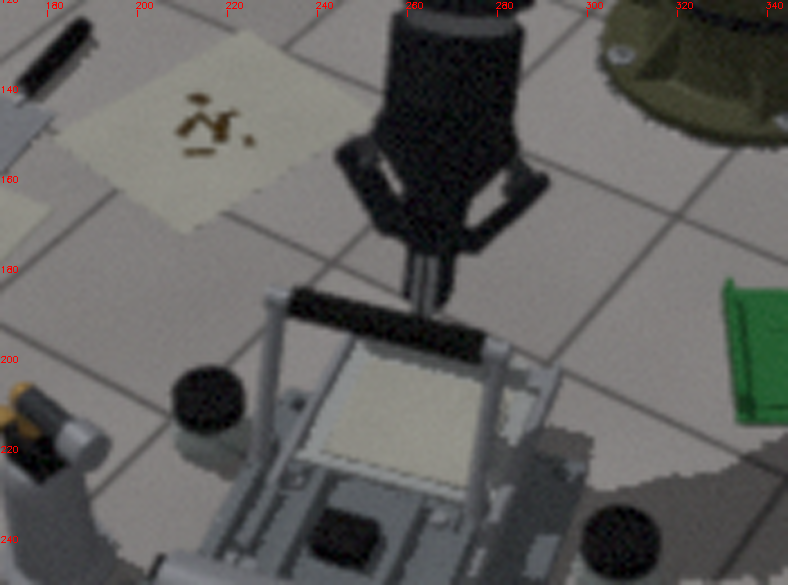

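```bash
cat >> h.py <<'E'
def barP(phi):
    a=np.pi-np.arctan2(.1,.165)-phi; r=np.hypot(.1,.165); return np.array([.09+r*np.cos(a),0,.09+r*np.sin(a)])
def tcpP(phi,th,d=.021,L=.025):
    z=np.array([np.sin(th),0,-np.cos(th)]); n=np.array([np.cos(th),0,np.sin(th)]); return barP(phi)-d*n+L*z
E
python3 - <<'E'
from h import *
o,p,q=now(); t=np.radians(18)
for d in(.03,.022): print(rel(W(*tcpP(0,t,d)),ori(t),p,q))
E
```

```text
(array([-20.2,  -4.6,  13.5]), array([1.52, 5.15, 0.12]))
(array([-28.2,  -4.6,  14.2]), array([1.52, 5.15, 0.12]))
```

Request:
{"method": "drive_tool", "body": {"plan": [[[-0.01, -0.003, 0.005], [1, 3, 0]], [[-0.02, -0.005, 0.013], [1.5, 5, 0]], [[-0.024, -0.005, 0.014], [1.5, 5, 0]], [[-0.028, -0.005, 0.014], [1.5, 5, 0]], [[-0.028, -0.005, 0.014], [1.5, 5, 0]]]}}

```text
t: 3.7
tool_pos: [0.5564, 0.0441, 0.1587]
orientation: [-0.357, 2.805, 0.058]
ft_force: [0.7, -0.7, 0.4]
grip_width: -0.0002
```

```bash
python3 - <<'E'
from h import *
o,p,q=now(); t=np.radians(18); print(P(p),P(W(*tcpP(0,t))),o["joint_pos"],o["ft_force"])
for f in np.arange(0,.4,.03): print(round(f,2),rel(W(*tcpP(f,t,.0205)),ori(t),p,q))
E
```

```text
[-0.0891  0.0001  0.1587] [-0.0872  0.      0.1597] [-0.2302  0.3529  0.189   2.0776 -0.3076  0.4227  2.0234] [ 0.744  -0.6643  0.4354]
0.0 (array([-2.6, -0.1, -0.5]), array([0.07, 0.11, 0.08]))
0.03 (array([-7. , -0.1, -4.2]), array([0.07, 0.11, 0.08]))
0.06 (array([-11.6,  -0.1,  -7.7]), array([0.07, 0.11, 0.08]))
0.09 (array([-16.2,  -0.1, -11.2]), array([0.07, 0.11, 0.08]))
0.12 (array([-21. ,  -0.1, -14.5]), array([0.07, 0.11, 0.08]))
0.15 (array([-25.8,  -0.1, -17.6]), array([0.07, 0.11, 0.08]))
0.18 (array([-30.8,  -0.1, -20.6]), array([0.07, 0.11, 0.08]))
0.21 (array([-35.8,  -0.1, -23.5]), array([0.07, 0.11, 0.08]))
0.24 (array([-41. ,  -0.1, -26.2]), array([0.07, 0.11, 0.08]))
0.27 (array([-46.2,  -0.1, -28.7]), array([0.07, 0.11, 0.08]))
0.3 (array([-51.4,  -0.1, -31.1]), array([0.07, 0.11, 0.08]))
0.33 (array([-56.8,  -0.1, -33.3]), array([0.07, 0.11, 0.08]))
0.36 (array([-62.2,  -0.1, -35.4]), array([0.07, 0.11, 0.08]))
0.39 (array([-67.6,  -0.1, -37.3]), array([0.07, 0.11, 0.08]))
```

First a gentle start of 0.12 rad, then a check.

Request:
{"method": "drive_tool", "body": {"plan": [[[-0.003, 0, -0.001], [0, 0, 0]], [[-0.007, 0, -0.004], [0, 0, 0]], [[-0.0115, 0, -0.0077], [0, 0, 0]], [[-0.016, 0, -0.011], [0, 0, 0]], [[-0.021, 0, -0.0145], [0, 0, 0]]]}}

```text
t: 4.2
tool_pos: [0.5688, 0.047, 0.1774]
orientation: [-0.356, 2.812, 0.058]
ft_force: [-11.1, -3.9, 2.2]
grip_width: -0.0002
```

```bash
python3 - <<'E'
from h import *
o,p,q=now(); t=np.radians(18); print(P(p),o["joint_pos"],o["ft_force"])
im,d=read_camera("scene"); crop(im,170,120,345,250,4.5,"pics/s4.png")
for f in np.arange(.12,.52,.03): print(round(f,2),rel(W(*tcpP(f,t,.0205)),ori(t),p,q)[0])
E
```

```text
[-0.0763 -0.0001  0.1774] [-0.2556  0.3464  0.2179  2.0169 -0.2809  0.4973  1.989 ] [-11.0895  -3.8933   2.1995]
0.12 [-3.   0.1 -0.6]
0.15 [-7.9  0.1 -3.8]
0.18 [-12.8   0.1  -6.8]
0.21 [-17.8   0.1  -9.7]
0.24 [-22.9   0.1 -12.4]
0.27 [-28.1   0.1 -15. ]
0.3 [-33.3   0.1 -17.4]
0.33 [-38.7   0.2 -19.7]
0.36 [-44.1   0.2 -21.8]
0.39 [-49.5   0.2 -23.7]
0.42 [-55.    0.2 -25.5]
0.45 [-60.6   0.2 -27.1]
0.48 [-66.2   0.2 -28.5]
0.51 [-71.8   0.2 -29.8]
```

View pics/s4.png

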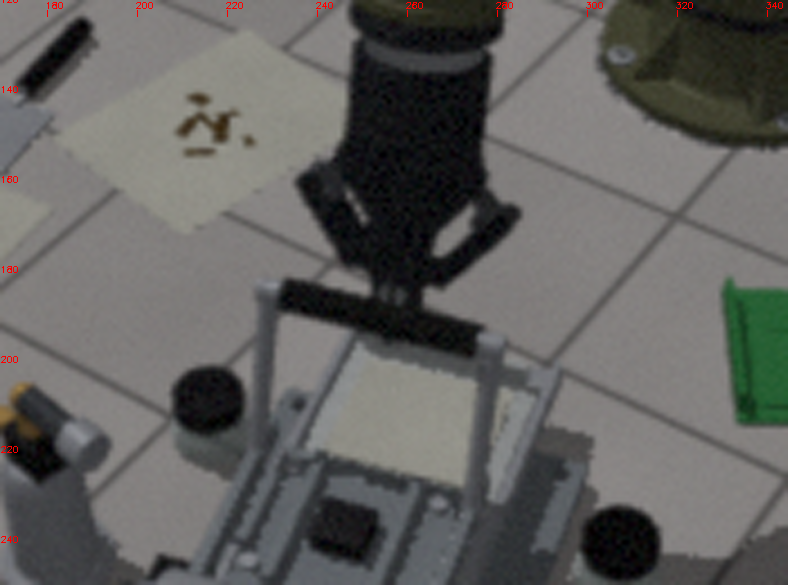

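```bash
cat >> h.py <<'E'
def barangle(im,show=True):
    # rod-top joints/ bar: dark pixels component nearest; returns phi by matching bar ends rays to arc
    pass
def proj(n,w):
    m=camera_model(n); c=np.array(m["R"])@w+np.array(m["t"]); return np.array([m["fx"]*c[0]/c[2]+m["cx"],m["fy"]*c[1]/c[2]+m["cy"]])
E
python3 - <<'E'
from h import *
for f in(0,.05,.1,.15,.2):
    b=barP(f); print(f,[proj("scene",W(b[0],s*.058,b[2])) for s in(1,-1)],[proj("top",W(b[0],s*.058,b[2])) for s in(1,-1)])
E
```

```text
0 [array([277.8692, 197.031 ]), array([234.7226, 186.1649])] [array([230.1611, 171.4619]), array([266.2009, 162.1372])]
0.05 [array([277.2884, 196.1549]), array([233.8013, 185.2227])] [array([229.5393, 169.3197]), array([265.7697, 159.951 ])]
0.1 [array([276.644 , 195.4509]), array([232.8096, 184.4462])] [array([228.8872, 167.0517]), array([265.3013, 157.6412])]
0.15 [array([275.9359, 194.9252]), array([231.748 , 183.8412])] [array([228.2064, 164.6635]), array([264.7966, 155.2136])]
0.2 [array([275.1642, 194.5837]), array([230.6172, 183.4137])] [array([227.4987, 162.1613]), array([264.2567, 152.6744])]
```

Request:
{"method": "drive_tool", "body": {"plan": [[[-0.005, 0, -0.0035], [0, 0, 0]], [[-0.01, 0, -0.0065], [0, 0, 0]], [[-0.015, 0, -0.0095], [0, 0, 0]], [[-0.02, 0, -0.012], [0, 0, 0]], [[-0.0255, 0, -0.0145], [0, 0, 0]], [[-0.0305, 0, -0.017], [0, 0, 0]], [[-0.036, 0, -0.0193], [0, 0, 0]], [[-0.0415, 0, -0.0213], [0, 0, 0]]]}}

```text
t: 5.05
tool_pos: [0.6025, 0.0557, 0.2117]
orientation: [-0.356, 2.808, 0.058]
ft_force: [-4.2, -1.3, 1.7]
grip_width: -0.0001
```

```bash
python3 - <<'E'
from h import *
o,p,q=now(); t=np.radians(18); print(P(p),o["joint_pos"],o["ft_force"])
im,d=read_camera("scene"); crop(im,170,120,345,250,4.5,"pics/s5.png")
for f in np.arange(.3,.8,.1):
    b=barP(f); print(f,[proj("scene",W(b[0],s*.058,b[2])) for s in(1,-1)])
for f in np.arange(.33,.9,.03): print(round(f,2),rel(W(*tcpP(f,t,.0205)),ori(t),p,q)[0])
E
```

```text
[-0.0415 -0.0001  0.2117] [-0.2843  0.3522  0.2465  1.8922 -0.2497  0.612   1.9412] [-4.2377 -1.2966  1.7298]
0.3 [array([273.4307, 194.4763]), array([228.1525, 183.1138])]
0.4 [array([271.4479, 195.1715]), array([225.4269, 183.5884])]
0.5 [array([269.2238, 196.7062]), array([222.4562, 184.8741])]
0.6000000000000001 [array([266.7708, 199.1088]), array([219.2619, 186.9995])]
0.7000000000000002 [array([264.1065, 202.3975]), array([215.8706, 189.9832])]
0.33 [4.9 0.1 2.3]
0.36 [-0.5  0.1  0.3]
0.39 [-6.   0.1 -1.7]
0.42 [-11.5   0.1  -3.4]
0.45 [-17.1   0.1  -5. ]
0.48 [-22.7   0.1  -6.4]
0.51 [-28.3   0.1  -7.7]
0.54 [-34.    0.1  -8.8]
0.57 [-39.7   0.1  -9.7]
0.6 [-45.5   0.1 -10.4]
0.63 [-51.2   0.1 -11. ]
0.66 [-57.    0.1 -11.4]
0.69 [-62.8   0.1 -11.6]
0.72 [-68.6   0.1 -11.6]
0.75 [-74.4   0.1 -11.5]
0.78 [-80.1   0.1 -11.2]
0.81 [-85.9   0.1 -10.7]
0.84 [-91.7   0.1 -10.1]
0.87 [-97.4   0.1  -9.3]
0.9 [-103.1    0.1   -8.3]
```

View pics/s5.png

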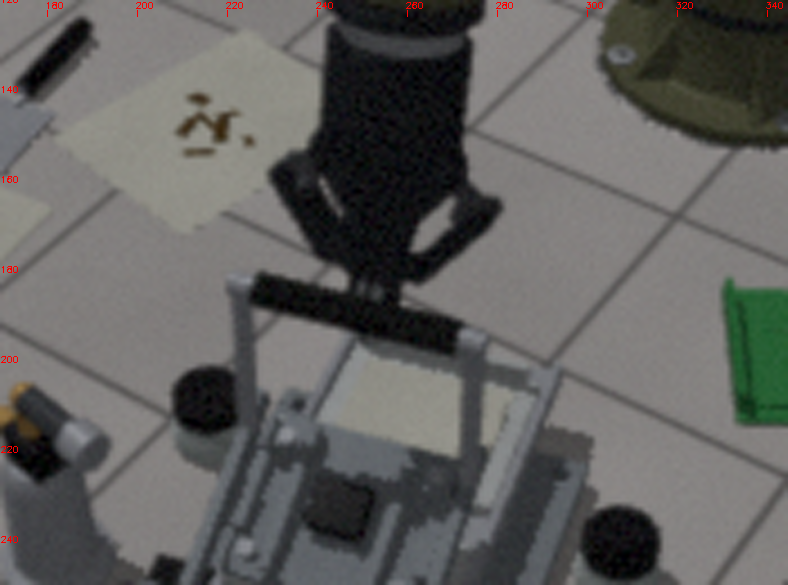

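Request:
{"method": "drive_tool", "body": {"plan": [[[-0.0055, 0, -0.0015], [0, 0, 0]], [[-0.011, 0, -0.0033], [0, 0, 0]], [[-0.0165, 0, -0.005], [0, 0, 0]], [[-0.022, 0, -0.0063], [0, 0, 0]], [[-0.027, 0, -0.0075], [0, 0, 0]], [[-0.032, 0, -0.0085], [0, 0, 0]], [[-0.037, 0, -0.0093], [0, 0, 0]], [[-0.042, 0, -0.01], [0, 0, 0]], [[-0.047, 0, -0.0106], [0, 0, 0]], [[-0.052, 0, -0.011], [0, 0, 0]]]}}

```text
t: 6.1
tool_pos: [0.6484, 0.0678, 0.2381]
orientation: [-0.357, 2.806, 0.057]
ft_force: [-1.4, -0.2, 0.7]
grip_width: 0.0002
```

```bash
python3 - <<'E'
from h import *
o,p,q=now(); t=np.radians(18); print(P(p),o["joint_pos"],o["ft_force"])
im,d=read_camera("scene"); crop(im,170,120,345,250,4.5,"pics/s6.png")
for f in np.arange(.5,1.5,.1):
    b=barP(f); print(f,[proj("scene",W(b[0],s*.058,b[2])) for s in(1,-1)])
for f in np.arange(.6,1.0,.03): print(round(f,2),rel(W(*tcpP(f,t,.0205)),ori(t),p,q)[0])
E
```

```text
[0.006  0.0001 0.2381] [-0.2972  0.3945  0.2592  1.7412 -0.236   0.7192  1.9058] [-1.4375 -0.1571  0.688 ]
0.5 [array([269.2238, 196.7062]), array([222.4562, 184.8741])]
0.6 [array([266.7708, 199.1088]), array([219.2619, 186.9995])]
0.7 [array([264.1065, 202.3975]), array([215.8706, 189.9832])]
0.7999999999999999 [array([261.2536, 206.5776]), array([212.3153, 193.8318])]
0.8999999999999999 [array([258.2403, 211.639 ]), array([208.6347, 198.5373])]
0.9999999999999999 [array([255.1006, 217.5547]), array([204.8735, 204.0758])]
1.0999999999999999 [array([251.8738, 224.2786]), array([201.0816, 210.4049])]
1.1999999999999997 [array([248.6041, 231.7445]), array([197.3134, 217.4639])]
1.2999999999999998 [array([245.3399, 239.8662]), array([193.6265, 225.1723])]
1.4 [array([242.1322, 248.538 ]), array([190.0805, 233.4315])]
0.6 [ 7.9 -0.1  0.1]
0.63 [ 2.1 -0.1 -0.5]
0.66 [-3.6 -0.1 -0.9]
0.69 [-9.4 -0.1 -1.1]
0.72 [-15.2  -0.1  -1.1]
0.75 [-21.   -0.2  -1. ]
0.78 [-26.8  -0.2  -0.7]
0.81 [-32.5  -0.2  -0.2]
0.84 [-38.3  -0.2   0.5]
0.87 [-44.   -0.2   1.3]
0.9 [-49.7  -0.2   2.3]
0.93 [-55.4  -0.2   3.5]
0.96 [-61.   -0.2   4.8]
0.99 [-66.6  -0.2   6.3]
```

View pics/s6.png

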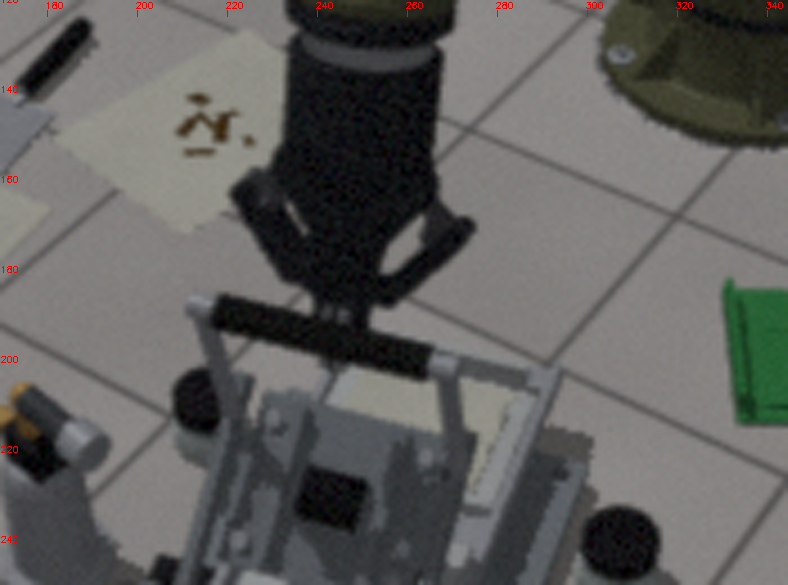

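Request:
{"method": "drive_tool", "body": {"plan": [[[-0.005, 0, -0.0005], [0, 0, 0]], [[-0.01, 0, -0.001], [0, 0, 0]], [[-0.015, 0, -0.001], [0, 0, 0]], [[-0.02, 0, -0.001], [0, 0, 0]], [[-0.025, 0, -0.0005], [0, 0, 0]], [[-0.03, 0, 0], [0, 0, 0]], [[-0.034, 0, 0], [0, 0, 0]], [[-0.038, 0, 0.0005], [0, 0, 0]]]}}

```text
t: 6.95
tool_pos: [0.6835, 0.0767, 0.2493]
orientation: [-0.357, 2.806, 0.057]
ft_force: [0.5, 0.2, -0.4]
grip_width: -0.0
```

```bash
python3 - <<'E'
from h import *
o,p,q=now(); print(P(p),o["joint_pos"],o["ft_force"])
im,d=read_camera("scene"); crop(im,170,120,345,250,4.5,"pics/s7.png")
E
```

```text
[0.0422 0.0001 0.2493] [-0.2983  0.4396  0.2621  1.6327 -0.2348  0.7832  1.8881] [ 0.5306  0.1926 -0.4226]
```

View pics/s7.png

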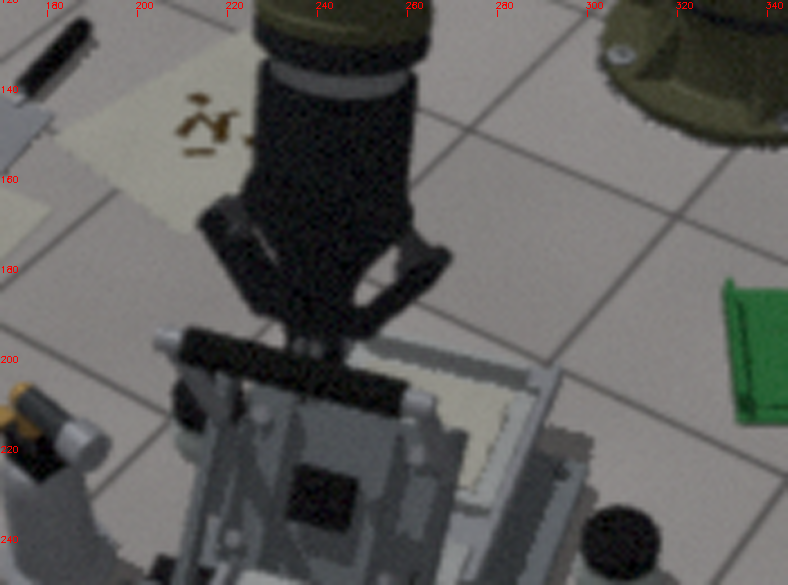

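The bar is now at (208,196)–(257,210), about 0.88 rad, and the contact force has gone. I'll hold still and see whether it swings on by itself.

Request:
{"method": "drive_tool", "body": {"plan": [[[0, 0, 0], [0, 0, 0]], [[0, 0, 0], [0, 0, 0]], [[0, 0, 0], [0, 0, 0]], [[0, 0, 0], [0, 0, 0]], [[0, 0, 0], [0, 0, 0]], [[0, 0, 0], [0, 0, 0]], [[0, 0, 0], [0, 0, 0]], [[0, 0, 0], [0, 0, 0]]]}}

```text
t: 7.8
tool_pos: [0.683, 0.0767, 0.2492]
orientation: [-0.357, 2.806, 0.057]
ft_force: [0.4, 1.2, 0.5]
grip_width: -0.0
```

```bash
python3 - <<'E'
from h import *
o,p,q=now(); print(P(p),o["ft_force"])
im,d=read_camera("scene"); crop(im,170,120,345,250,4.5,"pics/s8.png")
E
```

```text
[0.0417 0.0001 0.2492] [0.36   1.2291 0.4945]
```

View pics/s8.png

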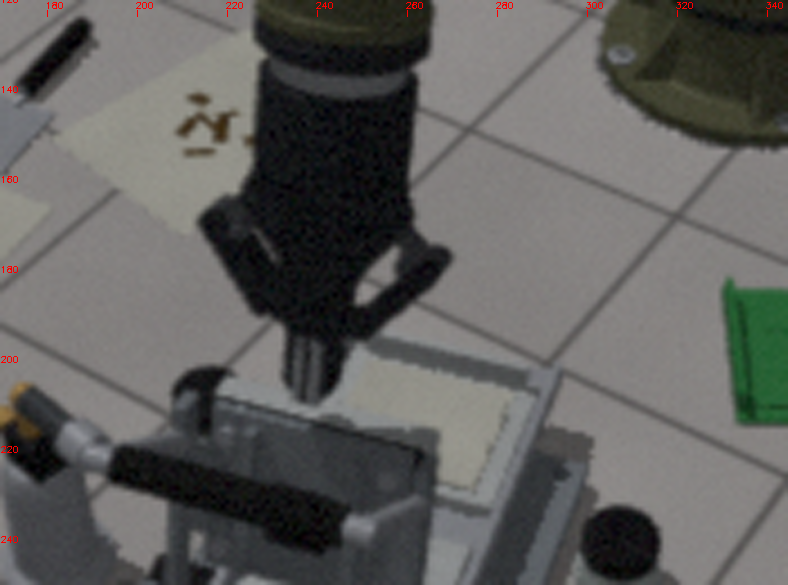

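```bash
python3 - <<'E'
from h import *
o,p,q=now()
for a in((-.06,0,.25,9),(-.15,0,.24,0),(-.238,0,.2,0),(-.238,0,.054,0)): print(rel(W(*a[:3]),ori(np.radians(a[3])),p,q))
E
```

```text
(array([ 96.5,   0.1, -32.3]), array([0.05, 9.03, 0.08]))
(array([185.2,   0.2, -50.6]), array([ 0.04, 18.03,  0.08]))
(array([281.2,   0.3, -39.8]), array([ 0.04, 18.03,  0.08]))
(array([326.4,   0.2,  99. ]), array([ 0.04, 18.03,  0.08]))
```

Request:
{"method": "drive_tool", "body": {"plan": [[[0.04, 0, -0.01], [0, 0, 0]], [[0.08, 0, -0.025], [0, 4, 0]], [[0.12, 0, -0.04], [0, 10, 0]], [[0.16, 0, -0.05], [0, 16, 0]], [[0.2, 0, -0.05], [0, 18, 0]], [[0.24, 0, -0.045], [0, 18, 0]], [[0.28, 0, -0.04], [0, 18, 0]], [[0.281, 0, -0.04], [0, 18, 0]], [[0.281, 0, -0.04], [0, 18, 0]], [[0.281, 0, -0.04], [0, 18, 0]]], "jaw": 0.05}}

```text
t: 8.85
tool_pos: [0.414, 0.007, 0.201]
orientation: [-0.396, 3.113, 0.001]
ft_force: [0.1, 0.0, -0.4]
grip_width: 0.0498
```

```bash
python3 - <<'E'
from h import *
o,p,q=now(); print(P(p),o["joint_pos"],o["ft_force"],o["grip_width"],q.as_matrix().T@ex)
for n,b in(("scene",(170,120,345,250)),("top",(180,90,320,225))):
    im,d=read_camera(n); crop(im,*b,4.4,f"pics/{n}9.png")
print(rel(W(-.238,0,.054),ori(0),p,q))
E
```

```text
[-0.2361 -0.0004  0.201 ] [-0.3379  0.2237  0.3248  2.0692 -0.0946  0.8594  1.8651] [ 0.086   0.0167 -0.4421] 0.049811131429426996 [-1.    -0.002  0.003]
(array([  2.3,   0.4, 147. ]), array([0.  , 0.17, 0.11]))
```

View pics/scene9.png

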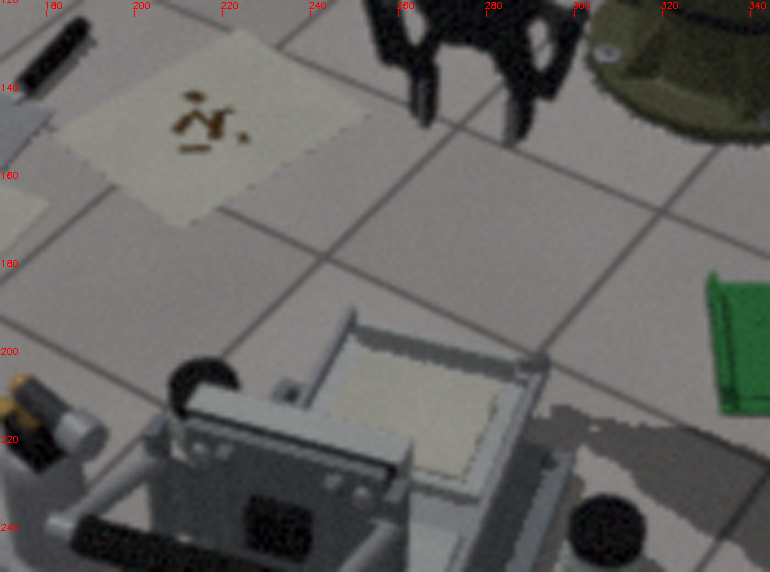

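View pics/top9.png

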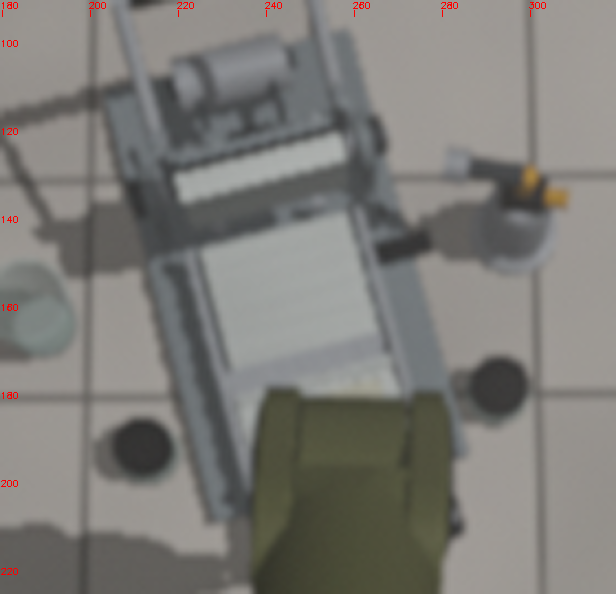

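The head stands open on its stop, with the bar at the lower left in the scene view, (187,238) to the right. The carrier has not moved. Next I lower in front of the lip.

Request:
{"method": "drive_tool", "body": {"plan": [[[0.002, 0, 0.04], [0, 0, 0]], [[0.004, 0, 0.08], [0, 0, 0]], [[0.004, 0, 0.12], [0, 0, 0]], [[0.004, 0, 0.14], [0, 0, 0]], [[0.004, 0, 0.147], [0, 0, 0]], [[0.004, 0, 0.147], [0, 0, 0]]]}}

```text
t: 9.55
tool_pos: [0.409, 0.0058, 0.0527]
orientation: [0.396, -3.116, -0.001]
ft_force: [0.1, 0.8, 0.2]
grip_width: 0.05
```

```bash
python3 - <<'E'
from h import *
o,p,q=now(); print(P(p),o["joint_pos"],o["ft_force"],q.as_matrix().T@ex)
im,d=read_camera("scene"); crop(im,170,120,345,250,4.4,f"pics/scene10.png")
E
```

```text
[-0.2414 -0.0003  0.0527] [-0.2293  0.4703  0.2197  2.2736 -0.246   0.4195  2.0163] [0.0551 0.7903 0.2247] [-1.     -0.0015 -0.0006]
```

View pics/scene10.png

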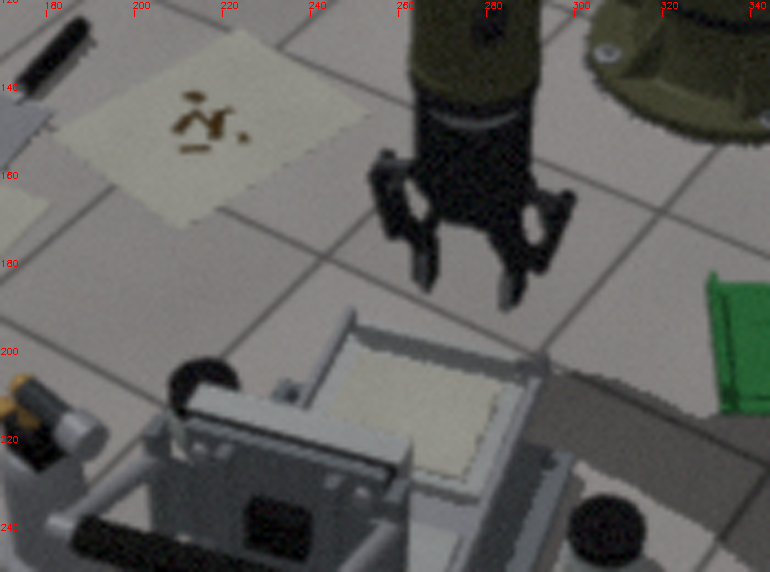

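Request:
{"method": "drive_tool", "body": {"plan": [[[-0.01, 0, 0], [0, 0, 0]], [[-0.018, 0, 0], [0, 0, 0]], [[-0.024, 0, 0], [0, 0, 0]], [[-0.03, 0, 0], [0, 0, 0]], [[-0.036, 0, 0], [0, 0, 0]], [[-0.044, 0, 0], [0, 0, 0]], [[-0.052, 0, 0], [0, 0, 0]], [[-0.06, 0, 0], [0, 0, 0]]]}}

```text
t: 10.4
tool_pos: [0.4664, 0.0208, 0.0531]
orientation: [0.396, -3.115, -0.001]
ft_force: [-3.0, -1.1, 1.6]
grip_width: 0.05
```

```bash
python3 - <<'E'
from h import *
o,p,q=now(); print(P(p),o["joint_pos"],o["ft_force"],q.as_matrix().T@ex)
im,d=read_camera("scene"); crop(im,170,120,345,250,4.4,f"pics/scene11.png")
E
```

```text
[-0.1819 -0.0001  0.0531] [-0.2574  0.526   0.2337  2.1306 -0.2415  0.5104  1.9809] [-2.9688 -1.0729  1.6262] [-1.     -0.0014 -0.001 ]
```

View pics/scene11.png

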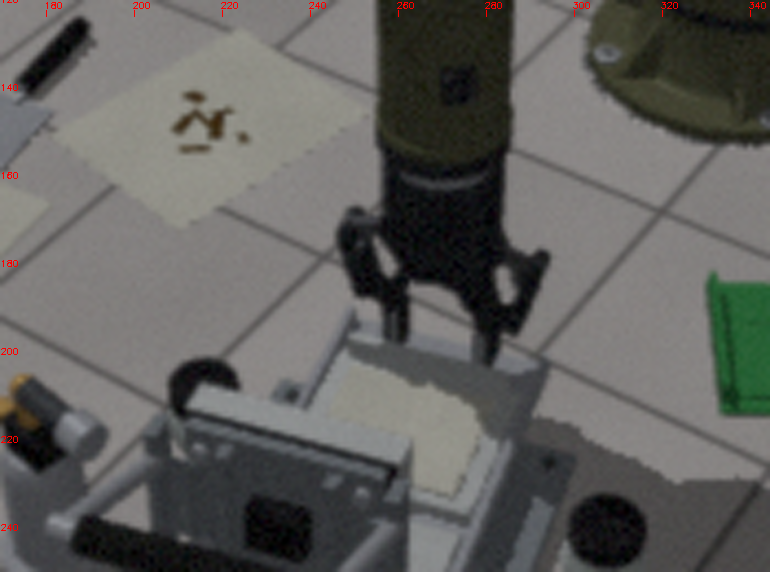

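Request:
{"method": "drive_tool", "body": {"plan": [[[-0.009, 0, 0], [0, 0, 0]], [[-0.018, 0, 0], [0, 0, 0]], [[-0.027, 0, 0], [0, 0, 0]], [[-0.036, 0, 0], [0, 0, 0]], [[-0.045, 0, 0], [0, 0, 0]], [[-0.054, 0, 0], [0, 0, 0]], [[-0.063, 0, 0], [0, 0, 0]], [[-0.072, 0, 0], [0, 0, 0]], [[-0.081, 0, 0], [0, 0, 0]], [[-0.09, 0, 0], [0, 0, 0]], [[-0.096, 0, 0], [0, 0, 0]], [[-0.1, 0, 0], [0, 0, 0]]]}}

```text
t: 11.65
tool_pos: [0.5638, 0.0459, 0.0533]
orientation: [-0.396, 3.116, 0.001]
ft_force: [-1.8, -1.3, 1.8]
grip_width: 0.0501
```

```bash
python3 - <<'E'
from h import *
o,p,q=now(); print(P(p),o["joint_pos"],o["ft_force"],q.as_matrix().T@ex)
im,d=read_camera("scene"); crop(im,170,150,345,280,4.4,f"pics/scene12.png")
E
```

```text
[-0.0814  0.      0.0533] [-0.282   0.6301  0.247   1.8768 -0.2372  0.6629  1.931 ] [-1.8112 -1.265   1.7693] [-1.     -0.0016  0.0002]
```

View pics/scene12.png

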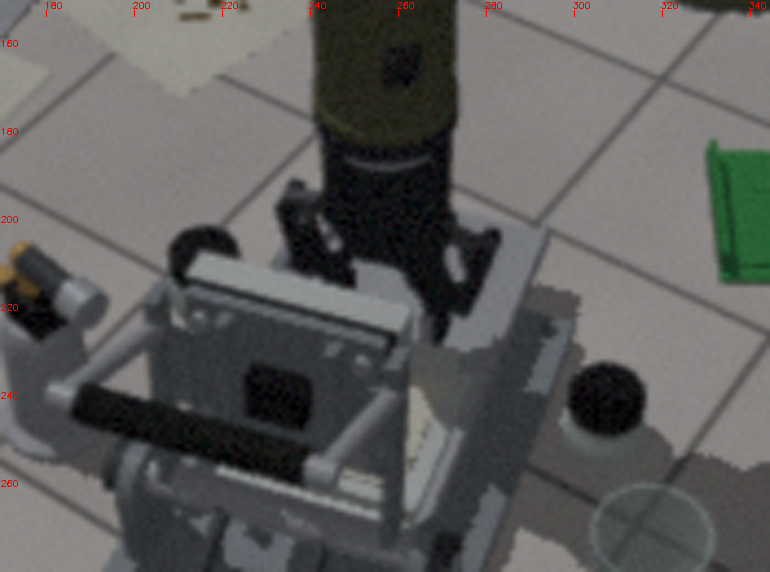

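Request:
{"method": "drive_tool", "body": {"plan": [[[-0.003, 0, 0], [0, 0, 0]], [[-0.006, 0, 0], [0, 0, 0]], [[-0.009, 0, 0], [0, 0, 0]], [[-0.0115, 0, 0], [0, 0, 0]], [[-0.013, 0, 0], [0, 0, 0]], [[-0.013, 0, 0], [0, 0, 0]]]}}

```text
t: 12.3
tool_pos: [0.5764, 0.0492, 0.0534]
orientation: [-0.396, 3.116, 0.001]
ft_force: [-0.3, -0.5, 0.0]
grip_width: 0.0498
```

Request:
{"method": "drive_tool", "body": {"plan": [[[-0.0015, 0, 0], [0, 0, 0]], [[-0.0025, 0, 0], [0, 0, 0]], [[-0.0025, 0, 0], [0, 0, 0]]]}}

```text
t: 12.6
tool_pos: [0.578, 0.0495, 0.0533]
orientation: [0.396, -3.116, -0.001]
ft_force: [-4.1, -0.6, 1.7]
grip_width: 0.0497
```

Request:
{"method": "drive_tool", "body": {"plan": [[[-0.001, 0, 0], [0, 0, 0]], [[-0.002, 0, 0], [0, 0, 0]], [[-0.002, 0, 0], [0, 0, 0]]]}}

```text
t: 12.9
tool_pos: [0.578, 0.0496, 0.0532]
orientation: [0.395, -3.113, -0.001]
ft_force: [-8.6, -2.4, 7.1]
grip_width: 0.0501
```

Request:
{"method": "drive_tool", "body": {"plan": [[[-0.001, 0, 0], [0, 0, 0]], [[-0.002, 0, 0], [0, 0, 0]], [[-0.002, 0, 0], [0, 0, 0]]]}}

```text
t: 13.2
tool_pos: [0.5781, 0.0496, 0.0531]
orientation: [0.394, -3.109, -0.001]
ft_force: [-13.1, -3.3, 10.5]
grip_width: 0.05
```

The tool stopped at x = −0.067, as predicted for home, and the force climbed to 13 N. I'll back off and look.

Request:
{"method": "drive_tool", "body": {"plan": [[[0.004, 0, 0], [0, 0, 0]], [[0.01, 0, 0], [0, 0, 0]], [[0.03, 0, 0], [0, 0, 0]], [[0.06, 0, -0.01], [0, 0, 0]], [[0.1, 0, -0.03], [0, 0, 0]], [[0.13, 0, -0.07], [0, 0, 0]], [[0.15, 0, -0.11], [0, 0, 0]], [[0.15, 0, -0.15], [0, 0, 0]], [[0.15, -0.03, -0.18], [0, 0, 0]], [[0.15, -0.07, -0.18], [0, 0, 0]], [[0.15, -0.11, -0.18], [0, 0, 0]], [[0.15, -0.15, -0.18], [0, 0, 0]]]}}

```text
t: 14.4
tool_pos: [0.4757, -0.1334, 0.234]
orientation: [-0.398, 3.112, -0.0]
ft_force: [1.0, -0.4, 0.6]
grip_width: 0.0499
```

Request:
{"method": "drive_tool", "body": {"plan": [[[0, -0.04, 0], [0, 0, 0]], [[0, -0.08, 0], [0, 0, 0]], [[0, -0.12, 0], [0, 0, 0]], [[0, -0.16, 0], [0, 0, 0]], [[0, -0.16, 0], [0, 0, 0]], [[0, -0.16, 0], [0, 0, 0]]]}}

```text
t: 15.0
tool_pos: [0.5146, -0.288, 0.2328]
orientation: [-0.393, 3.116, 0.0]
ft_force: [-0.2, 1.4, -0.5]
grip_width: 0.0498
```

```bash
python3 - <<'E'
from h import *
o,p,q=now(); print(P(p),o["ft_force"],o["joint_pos"])
for n,b in(("scene",(170,150,345,280)),("top",(180,90,320,225))):
    im,d=read_camera(n); np.savez(f"pics/{n}F.npz",p=im,d=d); crop(im,*b,4.4,f"pics/{n}13.png"); cv2.imwrite(f"pics/{n}13f.png",im[...,::-1])
print([proj("top",W(-.056,s*.055,.068)) for s in(1,-1)],[proj("top",W(-.056,s*.055,.047)) for s in(1,-1)])
E
```

```text
[-0.2121 -0.3112  0.2328] [-0.2206  1.3945 -0.5418] [ 0.2071  0.4733  0.4131  1.6012 -0.2065  1.1098  2.4937]
[array([232.6168, 173.5142]), array([263.9584, 165.3996])] [array([233.0843, 174.771 ]), array([263.9955, 166.765 ])]
```

View pics/scene13.png

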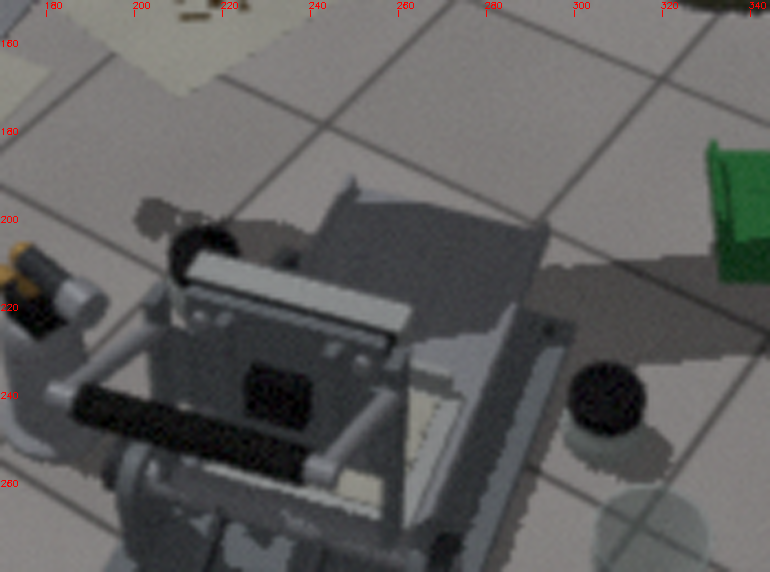

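View pics/top13.png

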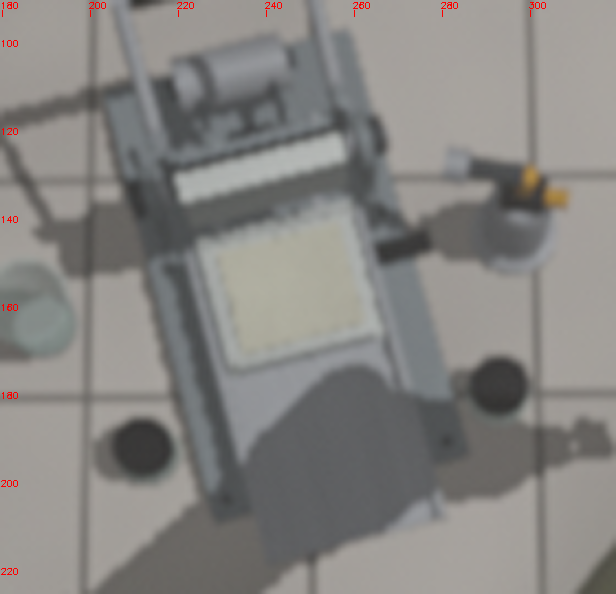

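View pics/top13f.png

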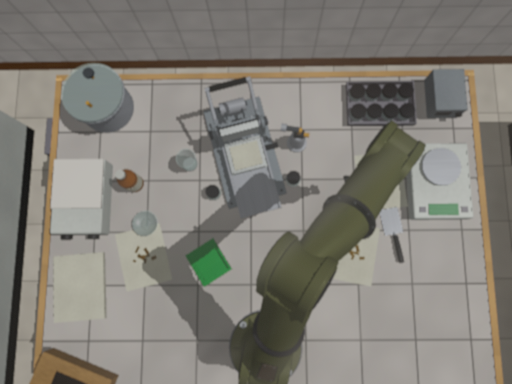

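The pan's lip corners are at about (232,174) and (264,166) in the top view. That matches the projected home position of (232.6,173.5) and (264.0,165.4). The head is still standing open and the jars, beaker and torch have not moved.

```bash
python3 -c "
from plant import *
print(close_job())"
```

```text
the job is handed in; nothing more can be done
None
```

The press is loaded: the head stands open on its stop and the sheet carrier is home. I handed the job in at about 15 s of the 56 s allowed.

- **Head:** I pushed the bar from below and in front with closed fingers at about 0.3 rad/s, with the side force peaking near 12 N. At about 0.88 rad the contact force was gone. I held the fingers still, and the head swung on by itself to its stop.
- **Carrier:** With the jaws held 50 mm apart, I pushed on the front lip along the slideway for about 150 mm. It stopped where home was predicted, and the force rose to about 13 N sideways with about 10 N upward on the tool. I did not look into the upward part. Then I backed off.
- **Last checks:**
  - The lip corners in the top view match the computed home position to within about a pixel (about 3 mm).
  - The back-stop pins are hidden under the head, so contact with them rests on the force rise and the tool position.
  - The head is still open and the carrier lies flat between the rails.
  - The jars, torch, beaker and green look-alike stand where they were, and the arm is clear of everything.
- **One thing that did not go as planned:** My first approach used a 40° tool tilt, which ran joints 6 and 7 almost to their limits. The readings stayed within range. The force sensor briefly showed about 13 N with nothing touched. I backed off to about 20° and worked from there.

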